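Change over the interlocked bench supply box

TASK

Change over the bench supply box: turn the isolator lever (plain upright round grip) clockwise, seen from above, by feel until it bears firmly on its stop, then swing the selector lever (ball grip) anticlockwise fully home to its own stop and let go. The selector is locked until the isolator is home, and where the isolator's stop comes cannot be seen, so never force either lever: about 10 N at the grip is plenty and 20 N is too much. Leave the loose things round the box where they lie.

Things in the scene. Friction and masses are not known exactly. Their poses are not given: they have to be found in the camera images.
- changeover_box: Low grey metal box with an aluminium cover, 176 (x) x 276 (y) x 50 mm high, fixed to the bench; dark foot strips (6 mm high) stick out 18 mm at each end. Origin: centre of its underside; x points away from the robot at yaw 0, y to the left, z up. Two vertical lever shafts at x = 0: isolator at y = +55 mm, selector at y = -55 mm.
- isolator_pivot (a point): On the vertical shaft axis of the isolator lever, 75 mm above the bench (top of its hub). The lever is a steel bar 14 mm wide, top 67 mm above the bench, 80 mm from shaft to grip. It starts within about 0.2 rad of the box's -x (towards the robot), turns clockwise seen from above against 0.12 N m of friction (1.5 N at the grip, more when fast), unsprung; it stays where left.
- isolator_grip (a point): Middle of the isolator's grip: a plain upright black cylinder, 18 mm in diameter, standing from 68 to 118 mm above the bench, fixed on the lever 80 mm from the shaft; this point is 98 mm above the bench, on the cylinder's axis.
- selector_pivot (a point): Point on the vertical shaft axis of the selector lever, 75 mm above the bench. The lever is like the isolator's: bar top 67 mm above the bench, 80 mm from shaft to grip, same friction, no spring. At the start it points to the box's -x.
- selector_grip (a point): Centre of the selector's black ball grip, 28 mm in diameter, 104 mm above the bench, 80 mm from the shaft, on a 12 mm stem.
- selector_angle (a joint): Angle of the selector lever, rad: 0 when it points to the box's -x, growing anticlockwise seen from above. Free for only about 0.14 until the isolator is home (within about 0.1 rad of its stop); then it runs to its own firm stop at about 1.11. Once past 0.2 its bolt also locks the isolator.
- isolator: The isolator lever. Origin on its shaft axis at bench height; x points from grip to shaft. The handle sits at an arbitrary angle on a splined shaft with a cam under the cover, so its stop (a firm rubber buffer 60 mm from the shaft, yielding about 6 N/mm at the grip) comes anywhere from 0.95 to 1.75 rad clockwise of the box's -x, roughly at the box's +y, and must be felt.
- selector: The selector lever with its locking bolt, hidden under the cover (its stop is a like rubber buffer, 60 mm from the shaft). Origin on the shaft axis at bench height; x points from the grip to the shaft.
- stops: The stop pegs and buffers hidden under the cover, where they cannot be seen or touched. Origin: that of the box. This says nothing of where the isolator's handle will stop.
- eraser: Bystander: loose eraser, 18 x 43 x 12 mm, in front of the box. Origin: centre of its underside.
- parts_pot: Bystander: loose round screw-top pot, 43 mm in diameter, 31 mm high. Origin: centre of its underside.
- wood_blank: Bystander: loose flat wooden blank, 30 x 60 x 10 mm. Origin: centre of its underside.
- loupe: Bystander: loose black watchmaker's loupe, 38 mm in diameter, 30 mm high. Origin: centre of its underside.

How it is judged:
On the way, in this order (a step that is already met when the one before it is completed fails the run):
1. the isolator bears on its stop with more than 3 N, the selector still locked at rest (contact force between isolator and stops above 3 N and y of isolator_grip in the frame of changeover_box above 0.11 m and value of joint selector_angle below 0.2 rad), for 0.1 s.
2. the selector is swung home (value of joint selector_angle above 1.06 rad), for 0.2 s.
At the end, for the whole second after the job is handed in: The selector stands at more than 1.06 rad (within about 3 degrees of its stop), which its bolt allows only with the isolator home, and so locks the isolator there; the isolator's grip stands more than 110 mm to the left of the box's centre (box y); both levers are at rest (value of joint selector_angle above 1.06 rad and y of isolator_grip in the frame of changeover_box above 0.11 m and angular speed of each of selector, isolator below 0.05 rad/s); the robot touches nothing.
It fails at once if the isolator is forced on its stop: more than 32 N there (about 25 N at the grip) (contact force between isolator and stops above 32 N).
It fails at once if the selector is forced on its stop: more than 32 N there (about 25 N at the grip) (contact force between selector and stops above 32 N).
It fails at once if the locked selector is forced: more than 32 N between its bolt and the isolator's cam (contact force between selector and isolator above 32 N).
It fails at once if a loose bystander is moved more than 30 mm (distance of any of eraser, parts_pot, wood_blank, loupe from where it was at the start of the episode above 0.03 m).
It also fails if it takes over 64 s, if anything falls off the work surface, if the arm or the gripper's body presses on something with over 40 N, if the wrist force passes 120 N, or if a joint passes its speed limit or range.

ROBOT

A 6-joint arm with a two-finger parallel gripper is mounted at the origin on a cart in front of the work surface, level with it; the furniture and walls round the work are solid. World frame = base frame: x ahead of the robot, y to its left, z up, the work surface at z = 0. Lengths are in m, angles in rad, forces in N, time in s.
With the tool pointing down it reaches from about 0.35 to 0.85 m from the base axis. Payload 8.1 kg.
Tool frame: the origin (TCP) lies between the finger pads; the fingertips stand 11 mm ahead of it and the grasp point (between the pads) lies 8 mm behind it; y points along the fingers, x is the direction in which the jaws open and shut, and the axes are right-handed (so a half turn about y gives the same grasp; the last joint's range is limited). The gripper opens to 93 mm and grips with 3 to 60 N. Pads are 15 mm wide; open, the fingers measure 128 mm over their backs; the gripper's body (75 mm by 188 mm) begins 65 mm behind the grasp point.
Start: joints at [1.253, 0.13, 1.488, -0, 1.523, -0.085], TCP at [0.138, 0.584, 0.199] pointing down, gripper open.
Joint ranges: [-2.96, 2.96], [-0.89, 2.26], [0.02, 2.5], [-1.34, 4.48], [0, 2.73], [-2.66, 2.66]. Speed limits (rad/s): [2.39, 2.39, 2.79, 3.14, 3.14, 3.14].

INTERFACE

Orientations are given as a rotation vector (axis times angle).
In Python, from plant import readout, optics, robot gives the robot as it stands.
- The arm moves only by the shell command python3 -m creep 'ROWS' [FORCE]. ROWS is JSON, a list that holds one entry, the list of rows, each a list of 7 numbers: the closure, from 0 (fully open) to 1 (shut), then the shift along the tool's x, y, z in cm, then the turn, a rotation vector about the tool's x, y, z in degrees. In form: [[[grip, x, y, z, wx, wy, wz], ...]]. A call has exactly 8 rows; each row shifts and turns the pose as measured when the row begins, along the tool's axes as they then stand; what a row does not reach is not made up. A row lasts 1/10 s, in which the tool goes at most 50 mm and 8.59 degrees, less where a joint would pass 70% of its speed; a pose out of reach is approached as far as the arm can. A call is refused whole if a number of a shift passes 5 or a number of a turn 8.59, either way. A call with a gripper value outside its range is refused whole. The fingers move at their own pace and stop on an object; FORCE is the grip in N (left out, the last holds). Time passes only in rows, so rows that do not move let the fingers close, or fill a call up. It gives the time, the measured TCP pose, the force and the opening at its end, in the units of the state.
- readout.read_state(): the state, without advancing time (a new reading comes with each control period).
- optics.read_camera(name): name is "side" or "top" or "wrist"; returns a dict with "frame" (384x512x3 uint8, red, green, blue), "depth" (384x512 float32, m along the optical axis (not along the pixel's ray), 0 where there is no reading), "intrinsics" (3x3 intrinsics, pixels), "R" (3x3) and "t" (3): a world point X has camera coordinates R X + t. Camera axes: x right, y down, z forward; pixel columns grow to the right and rows downward; lengths in m; the calibration is good to about 2 mm. A picture is of the moment at which its call begins.
- robot.close_job(): hands the job in, once; it reports no verdict.
The state is a dict: "t": time; "q": joint angles; "dq": joint speeds; "joint_torque": joint torques, N m; "tool_pos": TCP position; "orientation": TCP orientation; "force": force on the tool from outside, world axes, zero at the start; "wrist_torque": the same for the moment, N m; "opening": finger opening in m.
Only numpy, scipy, OpenCV 4.12 (cv2) and the standard library are available. Lean on these libraries where they do the work, as an engineer would, in place of code of your own. Each camera call takes 0.05 s, during which the arm holds its last target. There are 200 camera calls.

## Working session

There is one attempt and no reset: what is moved stays moved. The work goes in short steps, Python scripts to look and compute and a shell command to move; the robot and the scene stay as the last step left them, time stands still between calls to the robot, and variables do not carry over. Pictures are saved under pics/ and viewed, about 8 in all and at most 12, crops included, and the job is handed in when it is done.

```bash
ls; mkdir -p pics
cat > look.py <<'E'
import sys,cv2,numpy as np
from plant import optics,readout
n,f=sys.argv[1:3]
c=optics.read_camera(n); np.savez('pics/'+f,**c); cv2.imwrite(f'pics/{f}.png',c['frame'][:,:,::-1])
E
python3 look.py top top1; python3 look.py side side1
python3 - <<'E'
from plant import readout
print(readout.read_state())
E
```

```text
pics
{'t': 0.1, 'q': array([ 1.25261299e+00,  1.31084068e-01,  1.48917960e+00,  4.93857224e-06,
        1.52299286e+00, -8.53365343e-02]), 'dq': array([-1.71078430e-03,  1.23915414e-03, -1.39425445e-03,  1.46782663e-05,
        8.21887414e-04, -1.06772328e-03]), 'joint_torque': array([ 1.30061337e-03, -5.61339462e+01, -4.93098629e+01,  7.69367558e-02,
        2.90804857e-02, -5.88943021e-05]), 'tool_pos': array([0.13821634, 0.58330022, 0.19828825]), 'orientation': array([-1.31132371, -1.03495007,  1.03727422]), 'force': array([-0.66186303, -0.0081577 , -0.86005963]), 'wrist_torque': array([-0.02175756,  0.0417454 ,  0.03226945]), 'opening': 0.09312075163086275}
```

View pics/top1.png

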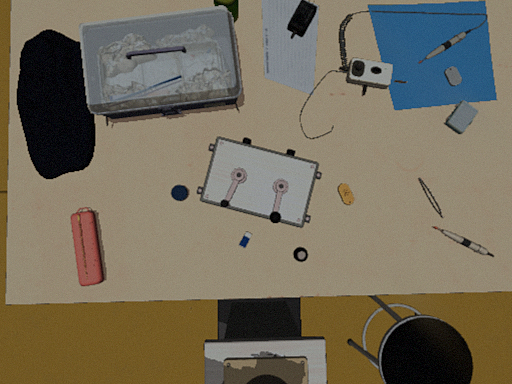

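View pics/side1.png

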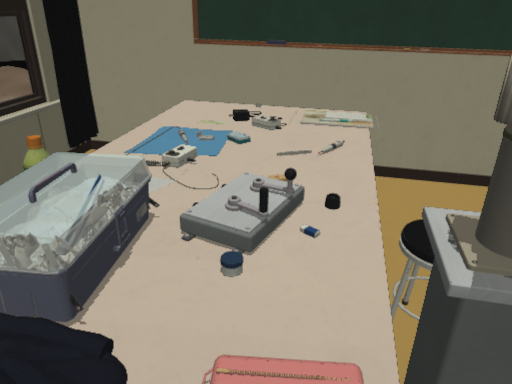

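The top view shows the box, with the isolator pivot at about (239,175) and its grip at (225,204). The selector pivot is at (282,186) and its ball at (275,217). The loose things are the pot at (180,192), eraser at (246,239), loupe at (301,254) and blank at (346,194). The side view shows the upright grip at (264,199) and the ball at (290,174).

```bash
cat > geo.py <<'E'
import numpy as np
def ray(c,uv,z):
    K,R,t=c['intrinsics'],c['R'],c['t']; d=R.T@np.linalg.inv(K)@np.array([*uv,1.]); o=-R.T@t
    return o+d*(z-o[2])/d[2]
def proj(c,X):
    p=c['intrinsics']@(c['R']@np.asarray(X)+c['t']); return p[:2]/p[2]
E
python3 - <<'E'
import numpy as np,cv2
from geo import *
from scipy.spatial.transform import Rotation as Rr
c=np.load('pics/top1.npz'); s=np.load('pics/side1.npz')
print('cam',-c['R'].T@c['t'],'tcp px',proj(c,[.138,.583,.2]),'base',proj(c,[0,0,0]))
print(Rr.from_rotvec([-1.31132371,-1.03495007,1.03727422]).as_matrix().round(3))
for n,uv,z in [('ip',(239,175),.075),('ig',(225,204),.118),('sp',(282,186),.075),('sg',(275,217),.104),('pot',(180,192),.031),('eraser',(246,239),.012),('loupe',(301,254),.03),('blank',(346,194),.01)]:
    print(n,ray(c,uv,z).round(4))
for n,uv,z in [('ig',(264,188),.118),('sg',(290,174),.104)]: print('side',n,ray(s,uv,z).round(4))
# cover mask: bright grey
f=c['frame']; h=cv2.cvtColor(f,cv2.COLOR_RGB2HSV)
m=((h[...,1]<45)&(h[...,2]>120)).astype(np.uint8); m[:125]=0;m[240:]=0;m[:,:190]=0;m[:,330:]=0
cs,_=cv2.findContours(m,0,2); k=max(cs,key=cv2.contourArea); r=cv2.minAreaRect(k); print(r)
b=np.array([ray(c,p,.05) for p in cv2.boxPoints(r)]); print(b.round(4),b.mean(0),np.linalg.norm(b[1]-b[0]),np.linalg.norm(b[2]-b[1]))
im=cv2.resize(f[120:270,160:360],None,fx=4,fy=4,interpolation=2); cv2.imwrite('pics/crop1.png',im[:,:,::-1])
E
```

```text
cam [0.4796405  0.03241974 1.03319876] tcp px [-11.00652417 384.63205219] base [265.17174056 399.40004531]
[[ 0.231 -0.001 -0.973]
 [ 0.973 -0.002  0.231]
 [-0.002 -1.     0.   ]]
ip [0.5788 0.0532 0.075 ]
ig [0.506 0.087 0.118]
sp [ 0.5487 -0.0535  0.075 ]
sg [ 0.4722 -0.0318  0.104 ]
pot [0.5426 0.2088 0.031 ]
eraser [0.4155 0.0399 0.012 ]
loupe [ 0.3746 -0.1014  0.03  ]
blank [ 0.5279 -0.2293  0.01  ]
side ig [0.5096 0.0907 0.118 ]
side sg [ 0.4735 -0.0283  0.104 ]
((259.30712890625, 180.97262573242188), (101.34505462646484, 61.44108963012695), 14.656750679016113)
[[ 0.525   0.1482  0.05  ]
 [ 0.6775  0.1056  0.05  ]
 [ 0.6049 -0.1452  0.05  ]
 [ 0.4536 -0.1002  0.05  ]] [0.56527695 0.00211009 0.05      ] 0.15837913125883848 0.26112921309179477
```

View pics/crop1.png

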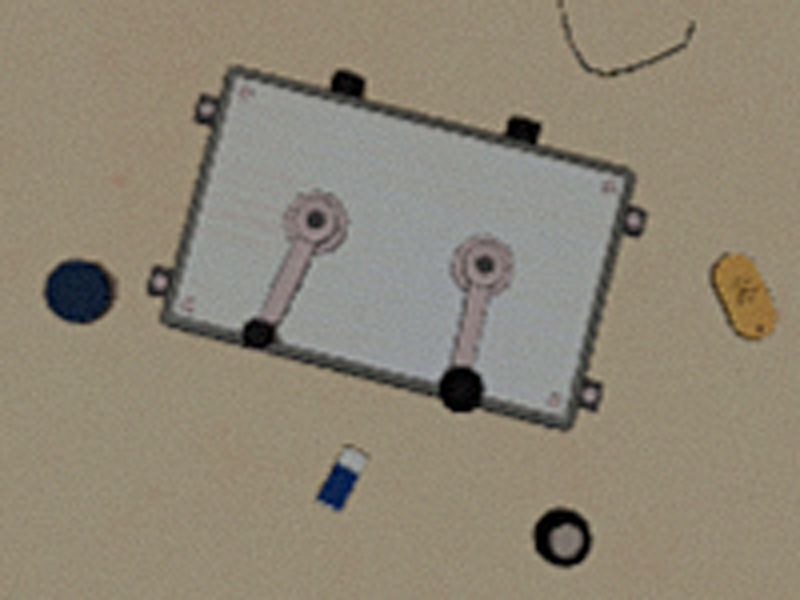

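The close-up confirms these positions. The isolator is already about 9° clockwise of box -x, and the box yaw is about -16°. Tool y points down, x is the jaw axis, and +wy turns clockwise seen from above. The plan is to straddle each grip with half-open jaws and drive it along its arc.

```bash
python3 -m creep '[[[0.55,-3.2,0,-3.8,0,0,0],[0.55,-3.2,0,-3.8,0,0,0],[0.55,-3.2,0,-3.8,0,0,0],[0.55,-3.2,0,-3.8,0,0,0],[0.55,-3.2,0,-3.8,0,0,0],[0.55,-3.2,0,-3.8,0,0,0],[0.55,-3.2,0,-3.8,0,0,0],[0.55,-3.2,0,-3.8,0,0,0]]]' 10
cat > to.py <<'E'
import sys,numpy as np
from plant import readout
from scipy.spatial.transform import Rotation as Rr
P={'i':np.array([.5788,.0532]),'s':np.array([.5487,-.0535])}
s=readout.read_state(); R=Rr.from_rotvec(s['orientation']).as_matrix(); p=s['tool_pos']
print('t',round(s['t'],2),'tcp',p.round(4),'x-dir',np.degrees(np.arctan2(R[1,0],R[0,0])).round(1),'down',R[:,1].round(3),'F',s['force'].round(1),'Ftool',(R.T@s['force']).round(1),'open',round(s['opening'],4),'q',s['q'].round(2))
for k in P:
    d=p[:2]-P[k]; print(k,'r',np.hypot(*d).round(4),'ang',np.degrees(np.arctan2(d[1],d[0])).round(1)%360)
if len(sys.argv)>3: print('tool cm to target',(100*R.T@(np.array(sys.argv[1:4],float)-p)).round(2))
E
python3 to.py .508 .089 .2
```

```text
t: 0.9
tool_pos: [0.3731, 0.2614, 0.1933]
orientation: [-1.308, -1.038, 1.052]
force: [0.6, 0.8, 0.6]
opening: 0.0421
t 0.9 tcp [0.3731 0.2614 0.1933] x-dir 77.3 down [-0.005 -0.007 -1.   ] F [0.6 0.8 0.6] Ftool [ 0.9 -0.6 -0.4] open 0.0421 q [ 0.5  -0.26  1.87 -0.    1.54 -0.85]
i r 0.2927 ang 134.7
s r 0.3606 ang 119.1
tool cm to target [-13.86  -0.62 -16.95]
```

```bash
python3 -m creep '[[[0.55,-2.8,-0.1,-3.4,0,0,0],[0.55,-2.8,-0.1,-3.4,0,0,0],[0.55,-2.8,0,-3.4,0,0,0],[0.55,-2.8,0,-3.4,0,0,0],[0.55,-2.6,0,-3.2,0,0,0],[0.55,0,0,0,0,4,0],[0.55,0,0,0,0,4,0],[0.55,0,0,0,0,4,0]]]'
python3 to.py .508 .089 .145; python3 look.py wrist w1; python3 look.py top t2;  python3 -c "
import cv2;import numpy as np
a=cv2.imread('pics/w1.png');b=cv2.imread('pics/t2.png')[120:312,130:386];cv2.imwrite('pics/m2.png',cv2.resize(np.hstack([cv2.resize(a,(400,300)),cv2.resize(b,(400,300))]),(800,300)))"
```

```text
t: 1.7
tool_pos: [0.5117, 0.0736, 0.1927]
orientation: [-1.391, -0.864, 0.884]
force: [-0.2, -0.1, -0.4]
opening: 0.0418
t 1.7 tcp [0.5117 0.0736 0.1927] x-dir 64.4 down [-0.009 -0.009 -1.   ] F [-0.2 -0.1 -0.4] Ftool [-0.2  0.4  0.2] open 0.0418 q [ 0.05 -0.08  1.72 -0.01  1.52 -1.07]
i r 0.0701 ang 163.1
s r 0.1324 ang 106.2
tool cm to target [1.28 4.76 0.98]
```

View pics/m2.png

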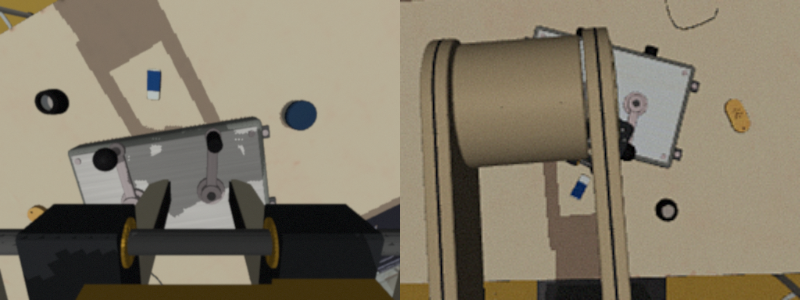

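The wrist view (left half) shows the isolator grip at about (214,136) and the ball at (105,159), with the fingers below them. I'll check both against the calibration.

```bash
python3 - <<'E'
import numpy as np
from geo import *
c=np.load('pics/w1.npz')
for n,uv,z in [('ig top',(274,172),.118),('ip',(269,240),.075),('ball',(135,203),.104)]: print(n,ray(c,uv,z).round(4),c['depth'][uv[1],uv[0]])
for X in ([.507,.088,.118],[.507,.088,.068]): print(proj(c,X))
E
python3 -m creep '[[[0.55,0.6,0,0.5,0,0,0],[0.55,0.6,0.0,0.5,0,0,0],[0.55,0,1.5,0,0,0,0],[0.55,0,1.5,0,0,0,0],[0.55,0,0,0,0,0,0],[0.55,0,0,0,0,0,0],[0.55,0,0,0,0,0,0],[0.55,0,0,0,0,0,0]]]'; python3 to.py .507 .088 .098
```

```text
ig top [0.498  0.0958 0.118 ] 0.28173846
ip [0.5687 0.0597 0.075 ] 0.3316946
ball [ 0.4726 -0.03    0.104 ] 0.27524912
[270.07633599 185.48487157]
[268.39707158 173.67470532]
t: 2.6
tool_pos: [0.5052, 0.0915, 0.1581]
orientation: [-1.385, -0.871, 0.895]
force: [-0.3, 0.4, -0.1]
opening: 0.0417
t 2.6 tcp [0.5052 0.0915 0.1581] x-dir 65.0 down [-0.012 -0.009 -1.   ] F [-0.3  0.4 -0.1] Ftool [0.2 0.1 0.4] open 0.0417 q [ 0.09 -0.07  1.77 -0.01  1.46 -1.05]
i r 0.0829 ang 152.5
s r 0.1513 ang 106.7
tool cm to target [-0.16  6.01 -0.35]
```

```bash
python3 -m creep '[[[0.55,-0.1,1.0,-0.2,0,0,0],[0.55,0,1,-0.1,0,0,0],[0.55,0,1,0,0,0,0],[0.55,0,1,0,0,0,0],[0.55,0,1,0,0,0,0],[0.55,0,0.6,0,0,0,0],[0.55,0,0,0,0,0,0],[0.55,0,0,0,0,0,0]]]'; python3 to.py .507 .088 .098;python3 look.py wrist w2;python3 -c "
import cv2;a=cv2.imread('pics/w2.png');cv2.imwrite('pics/w2c.png',a)"
```

```text
t: 3.4
tool_pos: [0.5067, 0.0881, 0.0965]
orientation: [-1.385, -0.869, 0.895]
force: [0.4, 0.3, 0.6]
opening: 0.0417
t 3.4 tcp [0.5067 0.0881 0.0965] x-dir 65.0 down [-0.013 -0.009 -1.   ] F [0.4 0.3 0.6] Ftool [ 0.5 -0.6 -0.3] open 0.0417 q [ 0.08 -0.01  1.83 -0.01  1.34 -1.05]
i r 0.0801 ang 154.2
s r 0.1477 ang 106.5
tool cm to target [ 0.   -0.15 -0.03]
```

View pics/w2c.png

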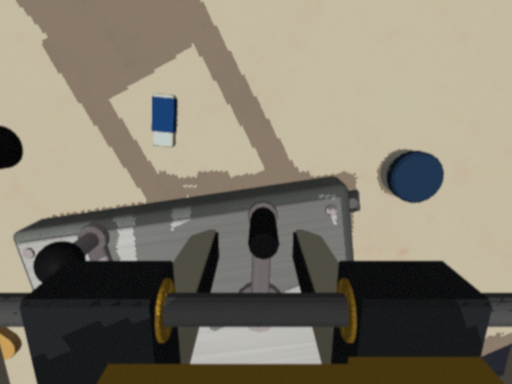

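Run:
```python
import numpy as np
from geo import *
c=np.load('pics/w2.npz')
for X in ([.507,.088,.118],[.507,.088,.068],[.5067,.0881,.0855],[.5067+.42*.021,.0881+.9*.021,.0855],[.5067-.42*.021,.0881-.9*.021,.0855]): print(proj(c,X).round(0))
print(ray(c,(263,247),.118),c['depth'][225:262:3,263])
```

```text
[256. 245.]
[257. 216.]
[257. 224.]
[288. 224.]
[225. 224.]
[0.50996473 0.09089529 0.118     ] [0.1849671  0.18111815 0.17716913 0.17542693 0.17731564 0.17783113
 0.17797297 0.17894919 0.17797363 0.1783832  0.17930152 0.17972834
 0.23631237]
```

```bash
python3 -m creep '[[[0.7,0.2,0,0,0,0,0],[0.7,0.2,0,0,0,0,0],[0.7,0.5,0,-0.02,0,4,0],[0.7,0.5,0,-0.02,0,4,0],[0.7,0.5,0,-0.02,0,4,0],[0.7,0.5,0,-0.02,0,4,0],[0.7,0.5,0,-0.02,0,4,0],[0.7,0.5,0,-0.02,0,4,0]]]'; python3 to.py
```

```text
t: 4.25
tool_pos: [0.5297, 0.1165, 0.1]
orientation: [-1.507, -0.54, 0.557]
force: [-0.4, -0.8, 0.1]
opening: 0.0277
t 4.25 tcp [0.5297 0.1165 0.1   ] x-dir 40.1 down [-0.007 -0.01  -1.   ] F [-0.4 -0.8  0.1] Ftool [-0.8 -0.1 -0.3] open 0.0277 q [ 0.13  0.05  1.75 -0.01  1.34 -0.57]
i r 0.0801 ang 127.8
s r 0.171 ang 96.4
```

```bash
python3 -m creep '[[[0.7,0.42,0.05,-0.02,0,4,0],[0.7,0.42,0.05,-0.02,0,4,0],[0.7,0.42,0.05,-0.02,0,4,0],[0.7,0.42,0.05,-0.02,0,4,0],[0.7,0.15,0.05,0,0,1,0],[0.7,0.05,0,0,0,0.4,0],[0.7,0.05,0,0,0,0.4,0],[0.7,0.05,0,0,0,0.4,0]]]'; python3 to.py
```

```text
t: 5.05
tool_pos: [0.5502, 0.1286, 0.1003]
orientation: [-1.559, -0.29, 0.295]
force: [0.3, -0.5, -0.5]
opening: 0.0279
t 5.05 tcp [0.5502 0.1286 0.1003] x-dir 21.3 down [-0.002 -0.009 -1.   ] F [ 0.3 -0.5 -0.5] Ftool [ 0.   0.5 -0.6] open 0.0279 q [ 0.14  0.11  1.7  -0.01  1.34 -0.23]
i r 0.0807 ang 110.8
s r 0.1821 ang 89.5
```

```bash
python3 -m creep '[[[0.7,0.05,0.03,0,0,0.4,0],[0.7,0.05,0.03,0,0,0.4,0],[0.7,0.05,0.03,0,0,0.4,0],[0.7,0.05,0.03,0,0,0.4,0],[0.7,0.05,0.03,0,0,0.4,0],[0.7,0.05,0.03,0,0,0.4,0],[0.7,0.05,0.03,0,0,0.4,0],[0.7,0.05,0.03,0,0,0.4,0]]]'; python3 to.py
```

```text
t: 5.85
tool_pos: [0.554, 0.1299, 0.0977]
orientation: [-1.565, -0.243, 0.248]
force: [-0.9, -0.1, 0.4]
opening: 0.0277
t 5.85 tcp [0.554  0.1299 0.0977] x-dir 17.9 down [-0.002 -0.009 -1.   ] F [-0.9 -0.1  0.4] Ftool [-0.8 -0.4  0.2] open 0.0277 q [ 0.15  0.12  1.69 -0.01  1.34 -0.16]
i r 0.0806 ang 107.9
s r 0.1835 ang 88.3
```

```bash
cat > ok.py <<'E'
import sys,numpy as np
from plant import readout
from scipy.spatial.transform import Rotation as Rr
s=readout.read_state(); f=Rr.from_rotvec(s['orientation']).as_matrix().T@s['force']
print('Ftool',f.round(1)); sys.exit(f[0]<-2.8)
E
R='python3 ok.py'
for i in 1; do
python3 -m creep '[[[0.7,0.04,0,0,0,0.3,0],[0.7,0.04,0,0,0,0.3,0],[0.7,0.04,0,0,0,0.3,0],[0.7,0.04,0,0,0,0.3,0],[0.7,0.04,0,0,0,0.3,0],[0.7,0.04,0,0,0,0.3,0],[0.7,0.04,0,0,0,0.3,0],[0.7,0.04,0,0,0,0.3,0]]]' >/dev/null && python3 ok.py && python3 -m creep '[[[0.7,0.04,0,0,0,0.3,0],[0.7,0.04,0,0,0,0.3,0],[0.7,0.04,0,0,0,0.3,0],[0.7,0.04,0,0,0,0.3,0],[0.7,0.04,0,0,0,0.3,0],[0.7,0.04,0,0,0,0.3,0],[0.7,0.04,0,0,0,0.3,0],[0.7,0.04,0,0,0,0.3,0]]]' >/dev/null && python3 ok.py && python3 -m creep '[[[0.7,0.04,0,0,0,0.3,0],[0.7,0.04,0,0,0,0.3,0],[0.7,0.04,0,0,0,0.3,0],[0.7,0.04,0,0,0,0.3,0],[0.7,0.04,0,0,0,0.3,0],[0.7,0.04,0,0,0,0.3,0],[0.7,0.04,0,0,0,0.3,0],[0.7,0.04,0,0,0,0.3,0]]]' >/dev/null && python3 ok.py
done; python3 to.py
```

```text
Ftool [-0.6 -0.  -0.2]
t 6.65 tcp [0.5574 0.1309 0.0977] x-dir 15.3 down [-0.002 -0.009 -1.   ] F [-0.6 -0.4  0. ] Ftool [-0.6 -0.  -0.2] open 0.0279 q [ 0.15  0.13  1.68 -0.01  1.34 -0.12]
i r 0.0806 ang 105.4
s r 0.1846 ang 87.3False
```

```bash
sed -i 's/sys.exit(f\[0\]<-2.8)/sys.exit(int(f[0]<-2.8))/' ok.py
cat > grip.py <<'E'
# height-band cut of the wrist depth image: points of the grip's top
import sys,numpy as np
from plant import optics
from geo import *
lo,hi,piv=float(sys.argv[1]),float(sys.argv[2]),np.array([float(a) for a in sys.argv[3:5]])
c=optics.read_camera('wrist'); K,R,t,d=c['intrinsics'],c['R'],c['t'],c['depth'].astype(float)
v,u=np.mgrid[:384,:512]; P=np.stack([u*d,v*d,d],-1)@np.linalg.inv(K).T; X=(P-t)@R
g=c['frame'].max(2)
m=(d>0)&(X[...,2]>lo)&(X[...,2]<hi)&(np.abs(np.hypot(X[...,0]-piv[0],X[...,1]-piv[1])-.08)<.016)&(g<60)
p=X[m]; q=np.median(p,0); e=q[:2]-piv; print('grip',q.round(4),len(p),'spread',p.std(0).round(4),'r',np.hypot(*e).round(4),'ang',np.degrees(np.arctan2(e[1],e[0])).round(1)%360)
E
python3 grip.py .112 .124 .5788 .0532; python3 to.py
```

```text
grip [0.5416 0.1239 0.1186] 117 spread [0.0251 0.0143 0.0043] r 0.0799 ang 117.7
t 6.7 tcp [0.5574 0.1309 0.0977] x-dir 15.3 down [-0.002 -0.009 -1.   ] F [0.6 0.6 0.1] Ftool [ 0.7 -0.1  0.4] open 0.0279 q [ 0.15  0.13  1.68 -0.01  1.34 -0.12]
i r 0.0806 ang 105.4
s r 0.1846 ang 87.3
```

```bash
python3 look.py wrist w3
```

```text
(no output)
```

View pics/w3.png

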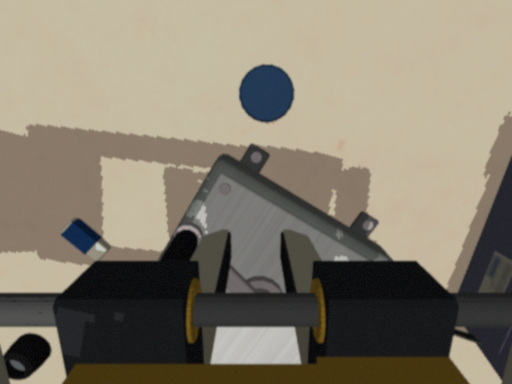

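The wrist view shows the grip at about (180,245), behind and outside the left (-x) finger. It slipped out of the jaws, so I'll work out where it is now.

```bash
python3 - <<'E'
import numpy as np
from geo import *
c=np.load('pics/w3.npz')
K,R,t=c['intrinsics'],c['R'],c['t']
for v in range(226,262,5):
  print(v,[ (u,*(R.T@(np.linalg.inv(K)@[u,v,1]*float(c['depth'][v,u])-t)).round(3)) for u in (172,182,192)], [c['frame'][v,u].max() for u in (172,182,192)])
for p in ((180,257),(185,255)): r=ray(c,p,.118); print(r)
for x in (.5574,): print(proj(c,[.5574,.1309,.0867]))
E
python3 look.py top t3; python3 look.py side s3;  python3 -c "
import cv2;import numpy as np
a=cv2.imread('pics/s3.png')[140:290,150:350];b=cv2.imread('pics/t3.png')[120:270,160:360];cv2.imwrite('pics/m3.png',cv2.resize(np.hstack([a,b]),(800,300),interpolation=2))"
```

```text
226 [(172, np.float64(0.49), np.float64(0.075), np.float64(-0.001)), (182, np.float64(0.509), np.float64(0.108), np.float64(0.067)), (192, np.float64(0.516), np.float64(0.11), np.float64(0.067))] [np.uint8(137), np.uint8(146), np.uint8(121)]
231 [(172, np.float64(0.491), np.float64(0.069), np.float64(-0.001)), (182, np.float64(0.511), np.float64(0.107), np.float64(0.074)), (192, np.float64(0.517), np.float64(0.107), np.float64(0.07))] [np.uint8(134), np.uint8(37), np.uint8(99)]
236 [(172, np.float64(0.499), np.float64(0.085), np.float64(0.04)), (182, np.float64(0.513), np.float64(0.108), np.float64(0.083)), (192, np.float64(0.519), np.float64(0.106), np.float64(0.076))] [np.uint8(70), np.uint8(12), np.uint8(11)]
241 [(172, np.float64(0.508), np.float64(0.105), np.float64(0.088)), (182, np.float64(0.515), np.float64(0.108), np.float64(0.091)), (192, np.float64(0.52), np.float64(0.105), np.float64(0.082))] [np.uint8(27), np.uint8(8), np.uint8(13)]
246 [(172, np.float64(0.51), np.float64(0.107), np.float64(0.099)), (182, np.float64(0.516), np.float64(0.107), np.float64(0.096)), (192, np
[... 208 characters left out ...]
), np.float64(0.101)), (192, np.float64(0.522), np.float64(0.103), np.float64(0.092))] [np.uint8(8), np.uint8(6), np.uint8(11)]
256 [(172, np.float64(0.513), np.float64(0.108), np.float64(0.112)), (182, np.float64(0.519), np.float64(0.107), np.float64(0.108)), (192, np.float64(0.528), np.float64(0.131), np.float64(0.15))] [np.uint8(8), np.uint8(9), np.uint8(64)]
261 [(172, np.float64(0.528), np.float64(0.159), np.float64(0.206)), (182, np.float64(0.53), np.float64(0.16), np.float64(0.207)), (192, np.float64(0.533), np.float64(0.161), np.float64(0.207))] [np.uint8(15), np.uint8(14), np.uint8(33)]
[0.51885501 0.1115695  0.118     ]
[0.52134691 0.1135552  0.118     ]
[254.58180522 223.33604405]
```

View pics/m3.png

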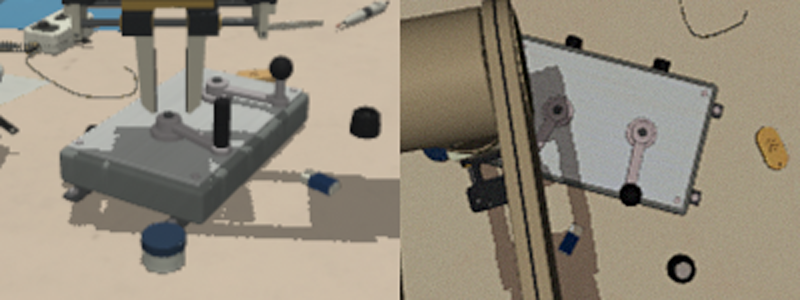

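The side view (left half) shows both fingertips, at about (155,108) and (190,108), clear of the grip at (222,122). They sit inboard of it or too high, so I'll measure where the tips really are relative to the TCP.

Run:
```python
import numpy as np
from geo import *
from plant import readout
from scipy.spatial.transform import Rotation as Rr
s=readout.read_state(); Rt=Rr.from_rotvec(s['orientation']).as_matrix(); p=s['tool_pos']
for n in ('w3','s3'):
  c=np.load(f'pics/{n}.npz'); K,R,t,d=c['intrinsics'],c['R'],c['t'],c['depth'].astype(float)
  v,u=np.mgrid[:384,:512]; X=(np.stack([u*d,v*d,d],-1)@np.linalg.inv(K).T-t)@R
  L=(X-p)@Rt
  m=(d>0)&(np.abs(L[...,0])<.036)&(L[...,1]<.03)&(L[...,1]>-.05)&(np.abs(L[...,2])<.04)&(X[...,2]>.08)
  q=L[m]*1000; print(n,len(q),'proj tcp',proj(c,p).round(0))
  for lo in range(-50,30,8):
    b=q[(q[:,1]>=lo)&(q[:,1]<lo+8)]
    for sg in (-1,1):
      a=b[b[:,0]*sg>0]
      if len(a)>3: print(' y',lo,'n',len(a),'x',np.percentile(a[:,0],[5,50,95]).round(0),'z',np.percentile(a[:,2],[5,50,95]).round(0))
```

```text
w3 1629 proj tcp [254. 230.]
 y -50 n 280 x [-27. -19. -13.] z [-2.  8.  9.]
 y -50 n 274 x [15. 20. 29.] z [-2.  8.  8.]
 y -42 n 230 x [-27. -19. -13.] z [-4.  8.  9.]
 y -42 n 235 x [15. 20. 28.] z [-4.  8.  8.]
 y -34 n 196 x [-26. -18. -13.] z [-6.  8.  9.]
 y -34 n 196 x [15. 19. 28.] z [-5.  8.  8.]
 y -26 n 109 x [-23. -16. -13.] z [-6.  8.  8.]
 y -26 n 109 x [15. 17. 24.] z [-6.  8.  9.]
s3 214 proj tcp [236. 203.]
 y -50 n 33 x [-27. -20. -14.] z [ 6.  8. 10.]
 y -50 n 36 x [14. 22. 29.] z [-1.  8. 11.]
 y -42 n 30 x [-27. -22. -14.] z [ 7.  9. 11.]
 y -42 n 33 x [14. 20. 27.] z [ 2.  8. 11.]
 y -34 n 27 x [-27. -20. -14.] z [ 6.  8. 10.]
 y -34 n 27 x [14. 22. 28.] z [ 8.  9. 10.]
 y -26 n 13 x [-22. -18. -14.] z [ 7.  8. 10.]
 y -26 n 15 x [14. 18. 22.] z [ 7.  8. 11.]
```

The cameras show the tips about 20 mm behind the TCP readout, where the data sheet puts them 11 mm ahead of it. The jaws were therefore about 30 mm too high and only grazed the top of the grip, leaving the lever at about 141°. I'll lift, go back over the grip, and use the camera-measured tips from here on.

```bash
python3 -m creep '[[[0.55,0,-1.2,0,0,0,0],[0.55,0,-0.8,0,0,-7,0],[0.55,0,0,0,0,-7,0],[0.55,0,0,0,0,-7,0],[0.55,0,0,0,0,-7,0],[0.55,0,0,0,0,-7,0],[0.55,0,0,0,0,0,0],[0.55,0,0,0,0,0,0]]]'; python3 to.py .518 .102 .118
```

```text
t: 7.65
tool_pos: [0.5593, 0.1315, 0.1257]
orientation: [-1.463, -0.702, 0.703]
force: [0.2, -0.3, -0.8]
opening: 0.0418
t 7.65 tcp [0.5593 0.1315 0.1257] x-dir 51.5 down [ 0.003 -0.008 -1.   ] F [ 0.2 -0.3 -0.8] Ftool [-0.1  0.8 -0.3] open 0.0418 q [ 0.15  0.11  1.65 -0.01  1.38 -0.75]
i r 0.0806 ang 104.0
s r 0.1853 ang 86.7
tool cm to target [-4.87  0.78  1.4 ]
```

```bash
python3 -m creep '[[[0.55,-1.5,0,0.4,0,0,0],[0.55,-1.5,0,0.4,0,0,0],[0.55,-1.2,0,0.4,0,0,0],[0.55,-0.4,0,0.1,0,0,0],[0.55,0,0,0,0,0,0],[0.55,0,0,0,0,0,0],[0.55,0,0,0,0,0,0],[0.55,0,0,0,0,0,0]]]' >/dev/null; python3 to.py .518 .102 .118
cat > see.py <<'E'
# grip (dark, tall) and finger tips in tool axes, mm, from wrist depth; picture kept
import sys,numpy as np,cv2
from plant import optics,readout
from geo import *
from scipy.spatial.transform import Rotation as Rr
f=sys.argv[1]; zmin=float(sys.argv[2])
c=optics.read_camera('wrist'); np.savez('pics/'+f,**c); cv2.imwrite(f'pics/{f}.png',c['frame'][:,:,::-1])
s=readout.read_state(); Rt=Rr.from_rotvec(s['orientation']).as_matrix(); p=s['tool_pos']
K,R,t,d=c['intrinsics'],c['R'],c['t'],c['depth'].astype(float)
v,u=np.mgrid[:384,:512]; X=(np.stack([u*d,v*d,d],-1)@np.linalg.inv(K).T-t)@R; L=(X-p)@Rt*1000
dark=c['frame'].max(2)<45
g=(d>0)&dark&(X[...,2]>zmin)&(X[...,2]<.125)&(np.abs(L[...,0])<60)&(np.abs(L[...,2])<50)
n,lab,st,ce=cv2.connectedComponentsWithStats(g.astype(np.uint8))
for k in range(1,n):
  if st[k,4]<60: continue
  q=L[lab==k]; w=X[lab==k]; print('dark',st[k].tolist(),'x',np.percentile(q[:,0],[3,50,97]).round(0),'z',np.percentile(q[:,2],[3,50,97]).round(0),'world',np.median(w,0).round(4),'zmax',np.percentile(w[:,2],97).round(3))
fg=(d>0)&~dark&(np.abs(L[...,0])<45)&(np.abs(L[...,2])<12)&(L[...,1]<0)&(L[...,1]>-60)&(X[...,2]>.085)
q=L[fg]; print('finger tip y',np.percentile(q[:,1],99).round(0),'x',np.percentile(q[:,0],[2,50,98]).round(0))
E
python3 see.py w4 .085
```

```text
t 8.45 tcp [0.5213 0.1038 0.1283] x-dir 50.5 down [ 0.007 -0.007 -1.   ] F [ 0.1  1.  -0.3] Ftool [0.8 0.3 0.6] open 0.0419 q [ 0.11 -0.02  1.77 -0.01  1.38 -0.77]
i r 0.0766 ang 138.6
s r 0.1597 ang 99.9
tool cm to target [-0.35  1.03  0.15]
dark [231, 194, 25, 37, 754] x [-15.  -8.  -1.] z [-3.  7. 12.] world [0.5114 0.1018 0.1166] zmax 0.118
finger tip y -20.0 x [-35.  21.  35.]
```

View pics/w4.png

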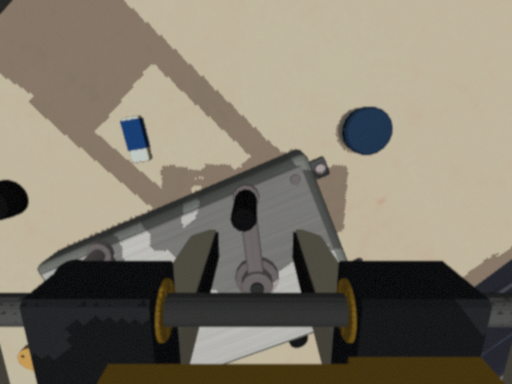

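The grip is at about (245,210), between the fingers but 8 mm off centre. Correcting the offset and lowering by the measured tips.

```bash
python3 -m creep '[[[0.55,-0.4,0,0.2,0,-2,0],[0.55,-0.35,0,0.15,0,-2,0],[0.55,0,0,0,0,0,0],[0.55,0,0.9,0,0,0,0],[0.55,0,0.9,0,0,0,0],[0.55,0,0.9,0,0,0,0],[0.55,0,0,0,0,0,0],[0.55,0,0,0,0,0,0]]]' >/dev/null; python3 to.py .5135 .0998 .062; python3 see.py w5 .085
```

```text
t 9.3 tcp [0.5141 0.1007 0.0973] x-dir 54.5 down [ 0.005 -0.007 -1.   ] F [-0.3  0.1  0.1] Ftool [-0.1 -0.1  0.4] open 0.0414 q [ 0.1  -0.01  1.82 -0.01  1.32 -0.85]
i r 0.0803 ang 143.7
s r 0.158 ang 102.7
tool cm to target [-0.1   3.53  0.02]
dark [239, 212, 30, 46, 1085] x [-8. -1.  6.] z [-7.  4.  8.] world [0.5105 0.1014 0.1164] zmax 0.118
finger tip y -17.0 x [-35.  -0.  35.]
```

Centred now. Going down the rest and narrowing the jaws.

```bash
python3 -m creep '[[[0.55,0,0.8,0,0,0,0],[0.55,0,0.8,0,0,0,0],[0.55,0,0.8,0,0,0,0],[0.55,0,0.7,0,0,0,0],[0.7,0,0,0,0,0,0],[0.7,0,0,0,0,0,0],[0.7,0,0,0,0,0,0],[0.7,0,0,0,0,0,0]]]' >/dev/null; python3 to.py .5135 .0998 .062; python3 see.py w6 .085
```

```text
t 10.15 tcp [0.5144 0.1005 0.0638] x-dir 54.5 down [ 0.005 -0.007 -1.   ] F [ 0.  0. -1.] Ftool [0. 1. 0.] open 0.0283 q [ 0.1   0.03  1.85 -0.01  1.26 -0.85]
i r 0.0799 ang 143.8
s r 0.1577 ang 102.6
tool cm to target [-0.1   0.18  0.03]
dark [236, 231, 35, 59, 1713] x [-9. -2.  6.] z [-7.  4.  8.] world [0.5101 0.1016 0.1158] zmax 0.118
dark [220, 233, 10, 59, 258] x [-16. -14. -14.] z [-5.  4.  7.] world [0.5022 0.0915 0.1105] zmax 0.124
dark [281, 233, 10, 59, 274] x [14. 14. 15.] z [-6.  3.  7.] world [0.5199 0.1134 0.1089] zmax 0.124
finger tip y -22.0 x [-28.  -6.  28.]
```

View pics/w6.png

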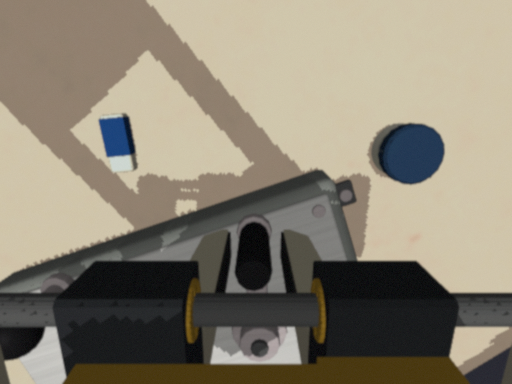

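The grip at (254,255) is now well down between the pads. Swinging clockwise.

```bash
python3 -m creep '[[[0.7,0.3,0,0,0,2.5,0],[0.7,0.42,0,-0.02,0,3.5,0],[0.7,0.42,0,-0.02,0,3.5,0],[0.7,0.42,0,-0.02,0,3.5,0],[0.7,0.42,0,-0.02,0,3.5,0],[0.7,0.3,0,-0.02,0,2.5,0],[0.7,0.1,0,0,0,0.8,0],[0.7,0.04,0,0,0,0.3,0]]]' >/dev/null; python3 to.py; python3 see.py w7 .085
```

```text
t 11.0 tcp [0.5301 0.1161 0.0642] x-dir 33.6 down [ 0.   -0.01 -1.  ] F [-1.2 -0.5 -0.3] Ftool [-1.3  0.3  0.2] open 0.028 q [ 0.13  0.09  1.79 -0.01  1.27 -0.45]
i r 0.0795 ang 127.7
s r 0.1706 ang 96.3
dark [220, 229, 43, 60, 1961] x [-15.  -6.   3.] z [-6.  5.  8.] world [0.523  0.1167 0.1152] zmax 0.119
dark [281, 233, 10, 57, 274] x [14. 14. 15.] z [-6.  3.  7.] world [0.5403 0.1267 0.1087] zmax 0.124
finger tip y -22.0 x [-28.   4.  28.]
```

```bash
python3 -m creep '[[[0.7,0.4,0,-0.01,0,2.4,0],[0.7,0.4,0,-0.01,0,2.4,0],[0.7,0.4,0,-0.02,0,2.4,0],[0.7,0.4,0,-0.02,0,2.4,0],[0.7,0.3,0,-0.02,0,2,0],[0.7,0.2,0,-0.02,0,1,0],[0.7,0.04,0,0,0,0.3,0],[0.7,0.04,0,0,0,0.3,0]]]' >/dev/null; python3 to.py; python3 ok.py && python3 -m creep '[[[0.7,0.04,0,0,0,0.3,0],[0.7,0.04,0,0,0,0.3,0],[0.7,0.04,0,0,0,0.3,0],[0.7,0.04,0,0,0,0.3,0],[0.7,0.04,0,0,0,0.3,0],[0.7,0.04,0,0,0,0.3,0],[0.7,0.04,0,0,0,0.3,0],[0.7,0.04,0,0,0,0.3,0]]]' >/dev/null; python3 to.py; python3 see.py w8 .085
```

```text
t 11.85 tcp [0.547  0.1263 0.0637] x-dir 20.3 down [-0.006 -0.008 -1.   ] F [-1.3  0.4  0.2] Ftool [-1.1 -0.1  0.9] open 0.0279 q [ 0.14  0.14  1.73 -0.01  1.28 -0.21]
i r 0.0798 ang 113.5
s r 0.1798 ang 90.5
Ftool [-1.1 -0.1  0.9]
t 12.65 tcp [0.5499 0.1276 0.0638] x-dir 17.7 down [-0.006 -0.008 -1.   ] F [-2.3 -0.2  0.1] Ftool [-2.3 -0.1  0.5] open 0.0277 q [ 0.14  0.15  1.72 -0.01  1.28 -0.17]
i r 0.0798 ang 111.3
s r 0.1811 ang 89.6
dark [220, 228, 43, 61, 1963] x [-14.  -5.   3.] z [-5.  6.  9.] world [0.5436 0.1311 0.1153] zmax 0.119
dark [281, 233, 10, 57, 279] x [14. 14. 16.] z [-6.  3.  7.] world [0.5631 0.1352 0.1084] zmax 0.124
finger tip y -22.0 x [-27.   4.  28.]
```

```bash
sed -i 's/<-2.8/<-3.3/' ok.py
python3 -m creep '[[[0.7,0.04,0,0,0,0.25,0],[0.7,0.04,0,0,0,0.25,0],[0.7,0.04,0,0,0,0.25,0],[0.7,0.04,0,0,0,0.25,0],[0.7,0.04,0,0,0,0.25,0],[0.7,0.04,0,0,0,0.25,0],[0.7,0.04,0,0,0,0.25,0],[0.7,0.04,0,0,0,0.25,0]]]' >/dev/null && python3 ok.py && python3 -m creep '[[[0.7,0.04,0,0,0,0.25,0],[0.7,0.04,0,0,0,0.25,0],[0.7,0.04,0,0,0,0.25,0],[0.7,0.04,0,0,0,0.25,0],[0.7,0.04,0,0,0,0.25,0],[0.7,0.04,0,0,0,0.25,0],[0.7,0.04,0,0,0,0.25,0],[0.7,0.04,0,0,0,0.25,0]]]' >/dev/null && python3 ok.py && python3 -m creep '[[[0.7,0.04,0,0,0,0.25,0],[0.7,0.04,0,0,0,0.25,0],[0.7,0.04,0,0,0,0.25,0],[0.7,0.04,0,0,0,0.25,0],[0.7,0.04,0,0,0,0.25,0],[0.7,0.04,0,0,0,0.25,0],[0.7,0.04,0,0,0,0.25,0],[0.7,0.04,0,0,0,0.25,0]]]' >/dev/null && python3 ok.py
python3 to.py
```

```text
Ftool [-1.7  0.   1.5]
Ftool [-2.5 -0.3  2.5]
Ftool [-1.8 -0.5  1.8]
t 15.1 tcp [0.5601 0.1304 0.0637] x-dir 11.2 down [-0.006 -0.007 -1.   ] F [-2.1  1.4  0.5] Ftool [-1.8 -0.5  1.8] open 0.0285 q [ 0.14  0.18  1.69 -0.01  1.28 -0.05]
i r 0.0795 ang 103.6
s r 0.1843 ang 86.5
```

```bash
python3 -m creep '[[[0.7,0.04,0,0.01,0,0.25,0],[0.7,0.04,0,0.01,0,0.25,0],[0.7,0.04,0,0.01,0,0.25,0],[0.7,0.04,0,0.01,0,0.25,0],[0.7,0.04,0,0,0,0.25,0],[0.7,0.04,0,0,0,0.25,0],[0.7,0.04,0,0,0,0.25,0],[0.7,0.04,0,0,0,0.25,0]]]' >/dev/null && python3 ok.py && python3 -m creep '[[[0.7,0.04,0,0,0,0.25,0],[0.7,0.04,0,0,0,0.25,0],[0.7,0.04,0,0,0,0.25,0],[0.7,0.04,0,0,0,0.25,0],[0.7,0.04,0,0,0,0.25,0],[0.7,0.04,0,0,0,0.25,0],[0.7,0.04,0,0,0,0.25,0],[0.7,0.04,0,0,0,0.25,0]]]' >/dev/null && python3 ok.py && python3 -m creep '[[[0.7,0.04,0,0,0,0.25,0],[0.7,0.04,0,0,0,0.25,0],[0.7,0.04,0,0,0,0.25,0],[0.7,0.04,0,0,0,0.25,0],[0.7,0.04,0,0,0,0.25,0],[0.7,0.04,0,0,0,0.25,0],[0.7,0.04,0,0,0,0.25,0],[0.7,0.04,0,0,0,0.25,0]]]' >/dev/null && python3 ok.py
python3 to.py;  python3 see.py w9 .085
```

```text
Ftool [-2.1 -0.8  0.9]
Ftool [-2.5 -0.6  0.8]
Ftool [-2.1  0.1  1.6]
t 17.5 tcp [0.5705 0.1325 0.0637] x-dir 4.7 down [-0.005 -0.007 -1.   ] F [-2.3  1.4 -0.1] Ftool [-2.1  0.1  1.6] open 0.0275 q [ 0.14  0.2   1.66 -0.01  1.28  0.07]
i r 0.0797 ang 96.0
s r 0.1872 ang 83.3
dark [220, 227, 43, 65, 1955] x [-14.  -5.   3.] z [-4.  7. 11.] world [0.5653 0.1385 0.1155] zmax 0.119
dark [281, 233, 10, 59, 280] x [15. 15. 16.] z [-6.  3.  7.] world [0.5855 0.1369 0.1082] zmax 0.124
finger tip y -22.0 x [-27.   4.  29.]
```

```bash
python3 -m creep '[[[0.7,0.04,0,0.02,0,0.25,0],[0.7,0.04,0,0.02,0,0.25,0],[0.7,0.04,0,0.02,0,0.25,0],[0.7,0.04,0,0.02,0,0.25,0],[0.7,0.04,0,0.02,0,0.25,0],[0.7,0.04,0,0.02,0,0.25,0],[0.7,0.04,0,0.02,0,0.25,0],[0.7,0.04,0,0.02,0,0.25,0]]]' >/dev/null && python3 ok.py && python3 -m creep '[[[0.7,0.04,0,0,0,0.25,0],[0.7,0.04,0,0,0,0.25,0],[0.7,0.04,0,0,0,0.25,0],[0.7,0.04,0,0,0,0.25,0],[0.7,0.04,0,0,0,0.25,0],[0.7,0.04,0,0,0,0.25,0],[0.7,0.04,0,0,0,0.25,0],[0.7,0.04,0,0,0,0.25,0]]]' >/dev/null && python3 ok.py && python3 -m creep '[[[0.7,0.04,0,0,0,0.25,0],[0.7,0.04,0,0,0,0.25,0],[0.7,0.04,0,0,0,0.25,0],[0.7,0.04,0,0,0,0.25,0],[0.7,0.04,0,0,0,0.25,0],[0.7,0.04,0,0,0,0.25,0],[0.7,0.04,0,0,0,0.25,0],[0.7,0.04,0,0,0,0.25,0]]]' >/dev/null && python3 ok.py
python3 to.py
```

```text
Ftool [-1.9  0.6 -1.9]
Ftool [-1.7 -0.5 -1.5]
Ftool [-0.9  0.3 -0.5]
t 19.95 tcp [0.5813 0.1335 0.0638] x-dir -1.9 down [-0.005 -0.009 -1.   ] F [-0.9 -0.5 -0.2] Ftool [-0.9  0.3 -0.5] open 0.0281 q [ 0.14  0.23  1.63 -0.01  1.29  0.18]
i r 0.0803 ang 88.2
s r 0.1898 ang 80.1
```

```bash
python3 -m creep '[[[0.7,0.04,0,0,0,0.25,0],[0.7,0.04,0,0,0,0.25,0],[0.7,0.04,0,0,0,0.25,0],[0.7,0.04,0,0,0,0.25,0],[0.7,0.04,0,0,0,0.25,0],[0.7,0.04,0,0,0,0.25,0],[0.7,0.04,0,0,0,0.25,0],[0.7,0.04,0,0,0,0.25,0]]]' >/dev/null && python3 ok.py && python3 -m creep '[[[0.7,0.04,0,0,0,0.25,0],[0.7,0.04,0,0,0,0.25,0],[0.7,0.04,0,0,0,0.25,0],[0.7,0.04,0,0,0,0.25,0],[0.7,0.04,0,0,0,0.25,0],[0.7,0.04,0,0,0,0.25,0],[0.7,0.04,0,0,0,0.25,0],[0.7,0.04,0,0,0,0.25,0]]]' >/dev/null && python3 ok.py && python3 -m creep '[[[0.7,0.04,0,0,0,0.25,0],[0.7,0.04,0,0,0,0.25,0],[0.7,0.04,0,0,0,0.25,0],[0.7,0.04,0,0,0,0.25,0],[0.7,0.04,0,0,0,0.25,0],[0.7,0.04,0,0,0,0.25,0],[0.7,0.04,0,0,0,0.25,0],[0.7,0.04,0,0,0,0.25,0]]]' >/dev/null && python3 ok.py
python3 to.py; python3 see.py w10 .085
```

```text
Ftool [-2.3 -0.4 -0.5]
Ftool [-0.3 -0.8  0.3]
Ftool [-2.3 -0.1  0.3]
t 22.35 tcp [0.5918 0.1329 0.0638] x-dir -8.5 down [-0.004 -0.008 -1.   ] F [-2.2  0.7  0.1] Ftool [-2.3 -0.1  0.3] open 0.0278 q [ 0.14  0.25  1.6  -0.01  1.29  0.29]
i r 0.0807 ang 80.7
s r 0.1913 ang 77.0
dark [220, 227, 43, 65, 1951] x [-14.  -5.   3.] z [-4.  6. 10.] world [0.5882 0.1403 0.1156] zmax 0.119
dark [281, 234, 10, 57, 276] x [15. 15. 16.] z [-6.  3.  7.] world [0.6073 0.1342 0.1087] zmax 0.124
finger tip y -22.0 x [-27.   5.  29.]
```

```bash
python3 -m creep '[[[0.7,0.04,0,0,0,0.25,0],[0.7,0.04,0,0,0,0.25,0],[0.7,0.04,0,0,0,0.25,0],[0.7,0.04,0,0,0,0.25,0],[0.7,0.04,0,0,0,0.25,0],[0.7,0.04,0,0,0,0.25,0],[0.7,0.04,0,0,0,0.25,0],[0.7,0.04,0,0,0,0.25,0]]]' >/dev/null && python3 ok.py && python3 -m creep '[[[0.7,0.04,0,0,0,0.25,0],[0.7,0.04,0,0,0,0.25,0],[0.7,0.04,0,0,0,0.25,0],[0.7,0.04,0,0,0,0.25,0],[0.7,0.04,0,0,0,0.25,0],[0.7,0.04,0,0,0,0.25,0],[0.7,0.04,0,0,0,0.25,0],[0.7,0.04,0,0,0,0.25,0]]]' >/dev/null && python3 ok.py && python3 -m creep '[[[0.7,0.04,0,0,0,0.25,0],[0.7,0.04,0,0,0,0.25,0],[0.7,0.04,0,0,0,0.25,0],[0.7,0.04,0,0,0,0.25,0],[0.7,0.04,0,0,0,0.25,0],[0.7,0.04,0,0,0,0.25,0],[0.7,0.04,0,0,0,0.25,0],[0.7,0.04,0,0,0,0.25,0]]]' >/dev/null && python3 ok.py
python3 to.py
```

```text
Ftool [-1.7 -1.4 -0. ]
Ftool [-1.7  0.1 -1.6]
Ftool [-2.3  0.1 -0.3]
t 24.8 tcp [0.6022 0.1309 0.0639] x-dir -15.0 down [-0.004 -0.008 -1.   ] F [-2.3  0.4 -0.1] Ftool [-2.3  0.1 -0.3] open 0.028 q [ 0.14  0.28  1.57 -0.01  1.3   0.4 ]
i r 0.0811 ang 73.3
s r 0.192 ang 73.8
```

```bash
python3 -m creep '[[[0.7,0.04,0,0,0,0.25,0],[0.7,0.04,0,0,0,0.25,0],[0.7,0.04,0,0,0,0.25,0],[0.7,0.04,0,0,0,0.25,0],[0.7,0.04,0,0,0,0.25,0],[0.7,0.04,0,0,0,0.25,0],[0.7,0.04,0,0,0,0.25,0],[0.7,0.04,0,0,0,0.25,0]]]' >/dev/null && python3 ok.py && python3 -m creep '[[[0.7,0.04,0,0,0,0.25,0],[0.7,0.04,0,0,0,0.25,0],[0.7,0.04,0,0,0,0.25,0],[0.7,0.04,0,0,0,0.25,0],[0.7,0.04,0,0,0,0.25,0],[0.7,0.04,0,0,0,0.25,0],[0.7,0.04,0,0,0,0.25,0],[0.7,0.04,0,0,0,0.25,0]]]' >/dev/null && python3 ok.py && python3 -m creep '[[[0.7,0.04,0,0,0,0.25,0],[0.7,0.04,0,0,0,0.25,0],[0.7,0.04,0,0,0,0.25,0],[0.7,0.04,0,0,0,0.25,0],[0.7,0.04,0,0,0,0.25,0],[0.7,0.04,0,0,0,0.25,0],[0.7,0.04,0,0,0,0.25,0],[0.7,0.04,0,0,0,0.25,0]]]' >/dev/null && python3 ok.py
python3 to.py; python3 see.py w11 .085
```

```text
Ftool [-2.3 -0.5  0. ]
Ftool [-1.7 -2.3 -0.6]
Ftool [-4.9 -3.7 -1.3]
t 27.2 tcp [0.6115 0.1278 0.0639] x-dir -21.5 down [-0.006 -0.008 -1.   ] F [-5.1  0.6  3.7] Ftool [-4.9 -3.7 -1.3] open 0.0279 q [ 0.13  0.3   1.54 -0.01  1.3   0.51]
i r 0.0814 ang 66.3
s r 0.1918 ang 70.9
dark [221, 227, 42, 64, 1941] x [-13.  -5.   4.] z [-4.  7. 10.] world [0.6096 0.1357 0.1153] zmax 0.119
dark [281, 233, 10, 59, 275] x [15. 15. 16.] z [-6.  3.  7.] world [0.6273 0.1258 0.1087] zmax 0.124
finger tip y -22.0 x [-27.   5.  29.]
```

```bash
python3 -m creep '[[[0.7,0.03,0,0,0,0.15,0],[0.7,0.03,0,0,0,0.15,0],[0.7,0.03,0,0,0,0.15,0],[0.7,0.03,0,0,0,0.15,0],[0.7,0.03,0,0,0,0.15,0],[0.7,0.03,0,0,0,0.15,0],[0.7,0.03,0,0,0,0,0],[0.7,0.03,0,0,0,0,0]]]' >/dev/null ; python3 to.py
```

```text
t 28.05 tcp [0.6116 0.1274 0.0639] x-dir -22.5 down [-0.01  -0.007 -1.   ] F [-6.1  0.4  4.4] Ftool [-5.9 -4.3 -2. ] open 0.0284 q [ 0.13  0.31  1.54 -0.01  1.31  0.52]
i r 0.0811 ang 66.1
s r 0.1915 ang 70.8
```

```bash
python3 -m creep '[[[0.7,0.05,0,0,0,0,0],[0.7,0.05,0,0,0,0,0],[0.7,0.05,0,0,0,0,0],[0.7,0.06,0,0,0,0,0],[0.7,0.06,0,0,0,0,0],[0.7,0.06,0,0,0,0,0],[0.7,0.06,0,0,0,0,0],[0.7,0.06,0,0,0,0,0]]]' >/dev/null ; python3 to.py; python3 see.py w12 .085
```

```text
t 28.85 tcp [0.6116 0.1274 0.0637] x-dir -22.5 down [-0.019 -0.006 -1.   ] F [-6.6  1.7  4.9] Ftool [-6.8 -4.8 -1. ] open 0.0282 q [ 0.13  0.31  1.53 -0.    1.32  0.52]
i r 0.0811 ang 66.2
s r 0.1915 ang 70.8
dark [221, 227, 42, 63, 1944] x [-13.  -4.   4.] z [-4.  7. 10.] world [0.6105 0.1353 0.1154] zmax 0.119
dark [281, 233, 10, 59, 281] x [15. 15. 16.] z [-5.  4.  8.] world [0.6279 0.1251 0.1087] zmax 0.124
finger tip y -22.0 x [-27.   5.  29.]
```

```bash
python3 -m creep '[[[0.7,0.08,0,0,0,0,0],[0.7,0.08,0,0,0,0,0],[0.7,0.08,0,0,0,0,0],[0.7,0.1,0,0,0,0,0],[0.7,0.1,0,0,0,0,0],[0.7,0.1,0,0,0,0,0],[0.7,0.1,0,0,0,0,0],[0.7,0.1,0,0,0,0,0]]]' >/dev/null ; python3 to.py; python3 see.py w13 .085
```

```text
t 29.7 tcp [0.6114 0.1274 0.0635] x-dir -22.4 down [-0.034 -0.003 -0.999] F [-9.4  1.8  5.3] Ftool [-9.5 -5.  -2. ] open 0.0281 q [0.12 0.33 1.51 0.   1.33 0.51]
i r 0.0811 ang 66.3
s r 0.1915 ang 70.9
dark [220, 228, 43, 62, 1954] x [-13.  -4.   4.] z [-4.  7. 10.] world [0.6111 0.1351 0.1153] zmax 0.119
dark [281, 234, 11, 58, 284] x [15. 15. 16.] z [-5.  3.  8.] world [0.6285 0.1249 0.1086] zmax 0.124
finger tip y -22.0 x [-27.   3.  29.]
```

The isolator bears firmly on its stop: 9.5 N at the grip, yielding about 1 mm over the last push. The grip is at about 70° world, or roughly 94° clockwise of box -x. Releasing and lifting.

```bash
python3 -m creep '[[[0.3,0,0,0,0,0,0],[0.3,-0.1,0,0,0,0,0],[0.3,-0.1,0,0,0,0,0],[0.3,-0.1,-1,0,0,0,0],[0.3,0,-1.5,0,0,0,0],[0.3,0,-1.5,0,0,0,0],[0.3,0,-1.5,0,0,0,-1],[0.3,0,-1,0,0,0,-1]]]' >/dev/null ; python3 to.py .472 -.031 .14; python3 see.py w14 .085
```

```text
t 30.55 tcp [0.6128 0.128  0.1341] x-dir -22.5 down [ 0.005 -0.018 -1.   ] F [-0.2  0.7 -0.4] Ftool [-0.5  0.3  0.6] open 0.065 q [ 0.14  0.24  1.49 -0.02  1.41  0.53]
i r 0.0822 ang 65.5
s r 0.1925 ang 70.5
tool cm to target [ -6.93  -0.38 -20.09]
dark [234, 194, 24, 37, 728] x [-13.  -6.   1.] z [-5.  5.  9.] world [0.61   0.1346 0.1166] zmax 0.118
finger tip y -17.0 x [-44. -32.  44.]
```

```bash
python3 -m creep '[[[0.5,-1.2,0,-3.4,0,0,0],[0.5,-1.2,0,-3.4,0,0,0],[0.5,-1.2,0,-3.4,0,0,0],[0.5,-1.2,0,-3.4,0,0,0],[0.5,-1.2,0,-3.4,0,0,0],[0.5,-0.7,0,-2.4,0,0,0],[0.5,0,0,0,0,8,0],[0.5,0,0,0,0,8,0]]]' >/dev/null
python3 -m creep '[[[0.5,0,0,0,0,8.3,0],[0.5,0,0,0,0,8.3,0],[0.5,0,0,0,0,8.3,0],[0.5,0,0,0,0,8.3,0],[0.5,0,0,0,0,8.3,0],[0.5,0,0,0,0,8.3,0],[0.5,0,0,0,0,8.3,0],[0.5,0,0,0,0,8.3,0]]]' >/dev/null; python3 to.py .472 -.031 .14; python3 see.py w15 .085
```

```text
t 32.2 tcp [ 0.4728 -0.0293  0.1428] x-dir -107.3 down [ 0.026 -0.023 -0.999] F [ 0.3  0.  -0.4] Ftool [-0.1  0.4  0.3] open 0.0466 q [-0.15 -0.22  1.93 -0.02  1.4   1.72]
i r 0.1343 ang 217.9
s r 0.0796 ang 162.3
tool cm to target [ 0.18  0.28 -0.04]
dark [238, 195, 36, 36, 993] x [-10.   1.  12.] z [-8.  4. 13.] world [ 0.4768 -0.032   0.114 ] zmax 0.117
finger tip y -20.0 x [-37. -22.  38.]
```

```bash
python3 -m creep '[[[0.5,0,0,0,-1,0,0.4],[0.5,0,0,0,-0.8,0,0.4],[0.5,0.1,1.2,0,0,0,0],[0.5,0,1.2,0,0,0,0],[0.5,0,0.6,0,0,0,0],[0.5,0,0,0,0,0,0],[0.5,0,0,0,0,0,0],[0.5,0,0,0,0,0,0]]]' >/dev/null; python3 to.py .472 -.031 .065; python3 see.py w16 .085
```

```text
t 33.05 tcp [ 0.4714 -0.0301  0.109 ] x-dir -107.0 down [-0.003  0.002 -1.   ] F [-0.3  0.4  0.1] Ftool [-0.3 -0.1 -0.4] open 0.0462 q [-0.17 -0.16  1.94  0.    1.36  1.69]
i r 0.1359 ang 217.8
s r 0.0808 ang 163.2
tool cm to target [0.07 4.4  0.1 ]
dark [234, 205, 42, 43, 1359] x [-11.   0.  11.] z [-6.  6. 15.] world [ 0.4774 -0.0323  0.1139] zmax 0.117
finger tip y -2.0 x [-36.   2.  38.]
```

View pics/w16.png

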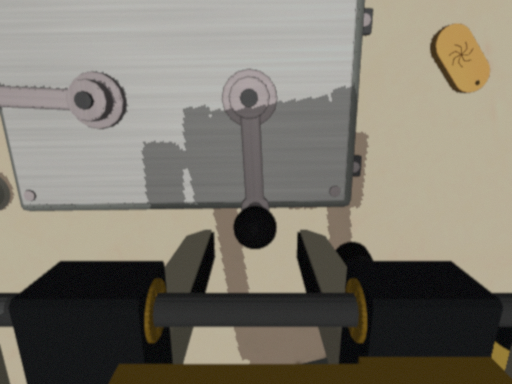

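The ball at (255,226) is centred between the open fingers. The loupe at (355,258) is well below and clear. Lowering and narrowing the jaws.

```bash
python3 -m creep '[[[0.5,0,1.0,0.1,0,0,0],[0.5,0,1.0,0,0,0,0],[0.5,0,1.0,0,0,0,0],[0.5,0,1.0,0,0,0,0],[0.5,0,0.2,0,0,0,0],[0.62,0,0,0,0,0,0],[0.62,0,0,0,0,0,0],[0.62,0,0,0,0,0,0]]]' >/dev/null; python3 to.py .472 -.031 .065; python3 see.py w17 .085
```

```text
t 33.9 tcp [ 0.4724 -0.0302  0.0634] x-dir -107.0 down [-0.003  0.001 -1.   ] F [-0.3 -0.1  1.1] Ftool [ 0.2 -1.1 -0.3] open 0.0354 q [-0.17 -0.1   1.98  0.    1.27  1.69]
i r 0.1352 ang 218.1
s r 0.0798 ang 163.1
tool cm to target [ 0.08 -0.16 -0.01]
dark [211, 233, 13, 59, 329] x [-18. -17. -17.] z [-4.  5.  9.] world [ 0.4827 -0.0156  0.1095] zmax 0.124
dark [228, 235, 54, 55, 2288] x [-10.   1.  11.] z [-6.  6. 14.] world [ 0.4783 -0.0326  0.1136] zmax 0.118
dark [288, 234, 12, 58, 321] x [19. 19. 20.] z [-4.  5.  9.] world [ 0.4716 -0.0497  0.1099] zmax 0.124
finger tip y -23.0 x [-31.  10.  33.]
```

```bash
python3 -m creep '[[[0.62,0.35,0,0,0,-2.5,0],[0.62,0.35,0,0,0,-2.5,0],[0.62,0.15,0,0,0,-1,0],[0.62,0.1,0,0,0,-0.6,0],[0.62,0.1,0,0,0,-0.6,0],[0.62,0.1,0,0,0,-0.6,0],[0.62,0.1,0,0,0,-0.6,0],[0.62,0.1,0,0,0,-0.6,0]]]' >/dev/null; python3 to.py; sed -i 's/<-3.3/<-4.5/' ok.py; python3 ok.py && python3 -m creep '[[[0.62,0.1,0,0,0,-0.6,0],[0.62,0.1,0,0,0,-0.6,0],[0.62,0.1,0,0,0,-0.6,0],[0.62,0.1,0,0,0,-0.6,0],[0.62,0.1,0,0,0,-0.6,0],[0.62,0.1,0,0,0,-0.6,0],[0.62,0.1,0,0,0,-0.6,0],[0.62,0.1,0,0,0,-0.6,0]]]' >/dev/null; python3 to.py; python3 see.py w18 .085
```

```text
t 34.75 tcp [ 0.4707 -0.0427  0.0649] x-dir -97.6 down [ 0.001  0.003 -1.   ] F [ 1.3  0.6 -0.8] Ftool [-0.7  0.8  1.3] open 0.0351 q [-0.2  -0.11  1.98  0.    1.27  1.5 ]
i r 0.1446 ang 221.6
s r 0.0788 ang 172.1
Ftool [-0.7  0.8  1.3]
t 35.55 tcp [ 0.47   -0.0514  0.0649] x-dir -92.4 down [ 0.001  0.003 -1.   ] F [ 0.6  1.2 -1.6] Ftool [-1.2  1.6  0.6] open 0.0355 q [-0.22 -0.11  1.98  0.    1.27  1.39]
i r 0.1509 ang 223.9
s r 0.0787 ang 178.5
dark [212, 233, 62, 59, 2532] x [-17.  -4.   8.] z [-6.  6. 14.] world [ 0.4762 -0.048   0.1136] zmax 0.119
dark [287, 233, 12, 59, 310] x [19. 19. 20.] z [-4.  5.  9.] world [ 0.474  -0.0706  0.1099] zmax 0.124
finger tip y -21.0 x [-31.   8.  33.]
```

```bash
python3 -m creep '[[[0.62,0.4,0,0.01,0,-2.8,0],[0.62,0.4,0,0.01,0,-2.8,0],[0.62,0.4,0,0.01,0,-2.8,0],[0.62,0.4,0,0.01,0,-2.8,0],[0.62,0.4,0,0.01,0,-2.8,0],[0.62,0.4,0,0.01,0,-2.8,0],[0.62,0.4,0,0.01,0,-2.8,0],[0.62,0.2,0,0.01,0,-1.4,0]]]' >/dev/null; python3 to.py;  python3 see.py w19 .085
```

```text
t 36.4 tcp [ 0.4755 -0.081   0.0654] x-dir -70.5 down [ 0.003  0.005 -1.   ] F [ 0.2  1.8 -0.6] Ftool [-1.7  0.6  0.8] open 0.0351 q [-0.28 -0.08  1.96  0.01  1.27  0.95]
i r 0.1693 ang 232.4
s r 0.0782 ang 200.6
dark [212, 231, 64, 57, 2553] x [-17.  -4.   8.] z [-5.  7. 15.] world [ 0.4797 -0.0756  0.1135] zmax 0.118
dark [287, 233, 13, 59, 322] x [19. 19. 20.] z [-4.  4.  9.] world [ 0.4856 -0.0979  0.1099] zmax 0.124
finger tip y -20.0 x [-30.   6.  33.]
```

```bash
python3 -m creep '[[[0.62,0.4,0,0,0,-2.8,0],[0.62,0.4,0,0,0,-2.8,0],[0.62,0.4,0,0,0,-2.8,0],[0.62,0.4,0,0,0,-2.8,0],[0.62,0.4,0,0,0,-2.8,0],[0.62,0.2,0,0,0,-1.4,0],[0.62,0.05,0,0,0,-0.3,0],[0.62,0.05,0,0,0,-0.3,0]]]' >/dev/null; python3 to.py; python3 ok.py && python3 -m creep '[[[0.62,0.05,0,0,0,-0.3,0],[0.62,0.05,0,0,0,-0.3,0],[0.62,0.05,0,0,0,-0.3,0],[0.62,0.05,0,0,0,-0.3,0],[0.62,0.05,0,0,0,-0.3,0],[0.62,0.05,0,0,0,-0.3,0],[0.62,0.05,0,0,0,-0.3,0],[0.62,0.05,0,0,0,-0.3,0]]]' >/dev/null; python3 to.py;python3 see.py w20 .085
```

```text
t 37.25 tcp [ 0.4858 -0.1009  0.0655] x-dir -54.0 down [ 0.002  0.007 -1.   ] F [ 0.4  1.6 -0.3] Ftool [-1.   0.3  1.2] open 0.0354 q [-0.31 -0.04  1.92  0.01  1.27  0.63]
i r 0.18 ang 238.9
s r 0.0788 ang 217.0
Ftool [-1.   0.3  1.2]
t 38.05 tcp [ 0.4882 -0.104   0.0655] x-dir -51.5 down [ 0.002  0.007 -1.   ] F [-1.   1.9 -0.2] Ftool [-2.1  0.2  0.4] open 0.0355 q [-0.32 -0.04  1.91  0.01  1.27  0.58]
i r 0.1815 ang 240.0
s r 0.0788 ang 219.8
dark [212, 228, 63, 60, 2555] x [-17.  -3.   8.] z [-4.  7. 16.] world [ 0.4915 -0.0967  0.1136] zmax 0.118
dark [288, 233, 11, 57, 316] x [19. 19. 20.] z [-5.  4.  8.] world [ 0.5029 -0.1171  0.1093] zmax 0.124
finger tip y -20.0 x [-30.   9.  33.]
```

```bash
python3 -m creep '[[[0.62,0.05,0,0,0,-0.3,0],[0.62,0.05,0,0,0,-0.3,0],[0.62,0.05,0,0,0,-0.3,0],[0.62,0.05,0,0,0,-0.3,0],[0.62,0.05,0,0,0,-0.3,0],[0.62,0.05,0,0,0,-0.3,0],[0.62,0.05,0,0,0,-0.3,0],[0.62,0.05,0,0,0,-0.3,0]]]' >/dev/null;python3 ok.py && python3 -m creep '[[[0.62,0.05,0,0,0,-0.3,0],[0.62,0.05,0,0,0,-0.3,0],[0.62,0.05,0,0,0,-0.3,0],[0.62,0.05,0,0,0,-0.3,0],[0.62,0.05,0,0,0,-0.3,0],[0.62,0.05,0,0,0,-0.3,0],[0.62,0.05,0,0,0,-0.3,0],[0.62,0.05,0,0,0,-0.3,0]]]' >/dev/null;python3 ok.py && python3 -m creep '[[[0.62,0.04,0,0,0,-0.3,0],[0.62,0.04,0,0,0,-0.3,0],[0.62,0.04,0,0,0,-0.3,0],[0.62,0.04,0,0,0,-0.3,0],[0.62,0.04,0,0,0,-0.3,0],[0.62,0.04,0,0,0,-0.3,0],[0.62,0.04,0,0,0,-0.3,0],[0.62,0.04,0,0,0,-0.3,0]]]' >/dev/null;python3 ok.py; python3 to.py
```

```text
Ftool [-1.6  1.   1.2]
Ftool [-1.5  0.2  1.1]
Ftool [-1.8  0.4  1.1]
t 40.5 tcp [ 0.4963 -0.1131  0.0654] x-dir -43.7 down [ 0.002  0.007 -1.   ] F [-0.5  2.  -0.4] Ftool [-1.8  0.4  1.1] open 0.0353 q [-0.33 -0.01  1.88  0.01  1.27  0.43]
i r 0.1857 ang 243.6
s r 0.0794 ang 228.7
```

Nearly home. Finer steps now, stopping as soon as the force rises.

```bash
python3 -m creep '[[[0.62,0.04,0,0,0,-0.3,0],[0.62,0.04,0,0,0,-0.3,0],[0.62,0.04,0,0,0,-0.3,0],[0.62,0.04,0,0,0,-0.3,0],[0.62,0.04,0,0,0,-0.3,0],[0.62,0.04,0,0,0,-0.3,0],[0.62,0.04,0,0,0,-0.3,0],[0.62,0.04,0,0,0,-0.3,0]]]' >/dev/null;python3 ok.py && python3 -m creep '[[[0.62,0.04,0,0,0,-0.3,0],[0.62,0.04,0,0,0,-0.3,0],[0.62,0.04,0,0,0,-0.3,0],[0.62,0.04,0,0,0,-0.3,0],[0.62,0.04,0,0,0,-0.3,0],[0.62,0.04,0,0,0,-0.3,0],[0.62,0.04,0,0,0,-0.3,0],[0.62,0.04,0,0,0,-0.3,0]]]' >/dev/null;python3 ok.py; python3 to.py
```

```text
Ftool [-6.  -2.9  2.4]
Ftool [-6.  -2.9  2.4]
t 41.3 tcp [ 0.4976 -0.1135  0.0653] x-dir -41.0 down [-0.001  0.01  -1.   ] F [-2.9  5.7  2.9] Ftool [-6.  -2.9  2.4] open 0.0352 q [-0.33 -0.    1.88  0.01  1.27  0.38]
i r 0.1854 ang 244.0
s r 0.0788 ang 229.6
```

The stop is felt at 6 N. One slightly firmer press, then release and lift.

```bash
python3 -m creep '[[[0.62,0.05,0,0,0,0,0],[0.62,0.05,0,0,0,0,0],[0.62,0.06,0,0,0,0,0],[0.62,0.06,0,0,0,0,0],[0.62,0.06,0,0,0,0,0],[0.62,0.06,0,0,0,0,0],[0.62,0.06,0,0,0,0,0],[0.62,0.06,0,0,0,0,0]]]' >/dev/null;python3 to.py; python3 see.py w21 .085
python3 -m creep '[[[0.45,0,0,0,0,0,0],[0.45,0,0,0,0,0,0],[0.45,-0.1,0,0,0,0,0],[0.45,-0.1,-1,0,0,0,0],[0.45,0,-1.5,0,0,0,0],[0.45,0,-1.5,0,0,0,0],[0.45,0,-1.5,0,0,0,0],[0.45,0,-1.5,0,0,0,0]]]' >/dev/null;python3 to.py; python3 see.py w22 .085
```

```text
t 42.1 tcp [ 0.4975 -0.1135  0.0651] x-dir -40.8 down [-0.01   0.015 -1.   ] F [-3.9  4.7  4.9] Ftool [-6.1 -4.8  1. ] open 0.0353 q [-0.33  0.01  1.87  0.01  1.28  0.38]
i r 0.1855 ang 244.0
s r 0.0789 ang 229.5
dark [212, 227, 62, 65, 2566] x [-17.  -4.   8.] z [-4.  7. 16.] world [ 0.5    -0.1057  0.1135] zmax 0.118
dark [288, 233, 11, 59, 326] x [19. 19. 20.] z [-6.  3.  8.] world [ 0.5147 -0.1241  0.1092] zmax 0.124
finger tip y -21.0 x [-30.   7.  33.]
t 42.95 tcp [ 0.4966 -0.1152  0.1403] x-dir -40.8 down [-0.009  0.012 -1.   ] F [-0.5 -0.2  0.1] Ftool [-0.2 -0.1 -0.5] open 0.0512 q [-0.34 -0.07  1.8   0.01  1.42  0.38]
i r 0.1874 ang 244.0
s r 0.0808 ang 229.8
dark [231, 188, 37, 37, 1045] x [-16.  -5.   6.] z [-4.  7. 17.] world [ 0.4995 -0.1069  0.1139] zmax 0.117
finger tip y -16.0 x [-40.  25.  40.]
```

```bash
python3 -m creep '[[[0.45,0,-4,0,0,0,0],[0.45,1.9,-2,-3.3,0,0,0],[0.45,2.9,0,-3.4,0,0,0],[0.45,2.9,0,-3.4,0,0,0],[0.45,2.9,0,-3.4,0,0,0],[0.45,2.9,0,-3.4,0,0,0],[0.45,2,0,-2.4,0,0,0],[0.45,0,0,0,0,0,0]]]' >/dev/null;python3 to.py; python3 look.py top t9; python3 -c "
import cv2
b=cv2.imread('pics/t9.png')[120:270,160:360];cv2.imwrite('pics/m9.png',cv2.resize(b,(800,600),interpolation=2))"
```

```text
t 43.8 tcp [ 0.4923 -0.3744  0.2147] x-dir -40.6 down [ 0.008  0.001 -1.   ] F [ 0.3  0.6 -0.6] Ftool [-0.1  0.6  0.7] open 0.0514 q [-0.74  0.17  1.42  0.01  1.55 -0.03]
i r 0.4363 ang 258.6
s r 0.3258 ang 260.0
```

View pics/m9.png

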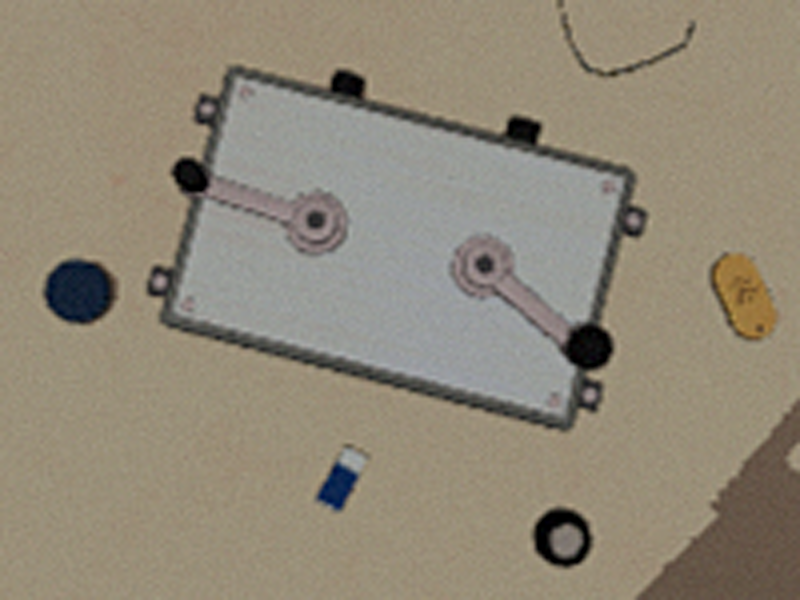

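The top view shows the isolator grip at (190,175), pointing left, and the ball at (588,345). All four loose things are at the same pixels as before. Checking the angles.

Run:
```python
import numpy as np
from geo import *
c=np.load('pics/top1.npz')
px=lambda u,v:(160+u/4-.375,120+v/4-.375)
P=lambda u,v,z:ray(c,px(u,v),z)[:2]
ip,sp=P(316,219,.075),P(485,265,.075)
yb=ip-sp; yaw=np.arctan2(yb[1],yb[0])-np.pi/2
ang=lambda g,p:(np.arctan2(*(g-p)[::-1])-yaw-np.pi)
g0,g1=P(461,389,.104),P(588,345,.104)
a0,a1=[(ang(g,sp)+np.pi)%(2*np.pi)-np.pi for g in (g0,g1)]
gi=P(188,174,.118); n=yb/np.linalg.norm(yb)
print('yaw',yaw,'selector start/now/diff',a0,a1,a1-a0,'iso grip box y',(gi-(ip+sp)/2)@n,'iso cw',-ang(gi,ip))
```

```text
yaw -0.2907068976921434 selector start/now/diff 0.04522810948115952 1.1325839176977617 1.0873558082166022 iso grip box y 0.13346394276326493 iso cw 1.5940352386200296
```

```bash
python3 -c "
from plant import robot,readout
print(robot.close_job()); s=readout.read_state(); print(s['t'],s['force'])"
```

```text
the job is handed in; nothing more can be done
None
the job is handed in; nothing more can be done
```

I turned the isolator home, swung the selector to its own stop, and handed the job in at about 44 s. No verdict was reported.

- **Isolator:** I turned it clockwise by feel to its stop, about 1.6 rad from box -x, and pressed to 9.5 N at the grip. The grip gave about 1 mm over the last push. After release it stayed put, about 133 mm to the left of the box's centre.
- **Selector:** It passed its lock freely, with only friction felt. I swung it to its stop, where it stalled at about 6 N, then let go and moved the arm clear.
- **Last check (top view):** The selector measures 1.09 rad of swing, or 1.13 as an absolute angle. That is a rough pixel measurement, good to about 0.03 rad, against the 1.06 needed and the stop at about 1.11. The four loose things look unmoved.

**Disagreements:**
- The cameras put the fingertips about 20 mm behind the TCP readout, where the data sheet puts them 11 mm ahead. Because of this the first isolator swing slipped off the top of the grip, leaving the lever part-turned; I regrasped lower by the camera measurement.
- While pressing on each stop, the wrist also showed about 5 N upward, which I put down to friction on the grip and did not confirm.

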